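# Plug a capacitor can into a leaning chassis

### The job

On the repair bench an amplifier chassis leans in its cradle. Take the slim aluminium capacitor can with the orange cap and fit it foot first, cap outwards, into the empty round bore in the chassis's sloping face: start it edge first, leaning 20 to 35 degrees off the bore's own line, with one edge of its foot about 5 mm inside the mouth; then straighten it into line and slide it fully home before you let go. Leave the blue can, the black knob and the screwdriver where they are.

Things in the scene. Friction and masses are not known exactly. Their poses are not given: they have to be found in the camera images.
- can_center (a point): Centre of the loose capacitor can: a smooth bare-aluminium cylinder, 24 mm diameter, 80 mm long, about 80 g, with an orange cap round its top 10 mm. It starts standing upright, foot down, on the blue bench mat (mat top 4 mm above the work surface). This point is on its axis, 40 mm above the foot; z runs along the axis from foot to cap.
- can_foot (a point): Centre of the flat foot of the same can (the end without the orange cap; 1 mm chamfer round its edge); same axes, z towards the cap.
- bore (a point): Centre of the mouth of the empty round bore, ringed by a flat rust-red washer, in the sloping top face of the fixed chassis. The bore is 25.8 mm in diameter, 34 mm deep, with a flat dark floor; a seated can stands out 46 mm. z: the bore's axis, out of the face, leaning 30 degrees from vertical towards the robot's side; x: straight up the slope, away from the robot; y is level.
- blue_can_center (a point): Bystander: centre of a squat blue can, 36 mm diameter, 45 mm high, standing on the mat. Leave alone.
- knob_center (a point): Bystander: centre of a black control knob, 40 mm diameter, 22 mm high, lying on the mat with its white pointer up. Leave alone.
- driver_grip (a point): Bystander: middle of the handle of a green-handled screwdriver lying on the mat, x along the blade. Leave alone.
- chassis: The fixed aluminium chassis, a box 180 mm (x, up the slope) by 300 mm (y) by 50 mm; origin at the centre of its underside, same axes as the bore, whose mouth is at (0, -60, 50) mm. Parts up to 55 mm high stand on its face, all at y above +25 mm. Steel cradle bars run about level with the face just beyond both y ends, and a rod crosses behind the upper edge.
Not all that is in view belongs to the job. Of the things that look like the part that bears can_center, take the one that is farthest to the robot's left at the start.

How it is judged:
By the outcome, as a careful person would: the job done as asked, in the order asked, and still so for the second after the job is handed in, with the robot touching nothing.
It also fails if it takes over 51 s, if anything falls off the work surface, if the arm or the gripper's body presses on something with over 40 N, if the wrist force passes 120 N, or if a joint passes its speed limit or range.

### The arm

A 6-joint arm with a two-finger parallel gripper is mounted at the origin on the work surface. World frame = base frame: x ahead of the robot, y to its left, z up, the work surface at z = 0. Lengths are in m, angles in rad, forces in N, time in s.
With the tool pointing down it reaches from about 0.425 to 0.95 m from the base axis. Payload 3.5 kg.
Tool frame: the origin (TCP) lies at the very end of the fingers, on their centre line; the grasp point (between the pads) lies behind it (ctrl.grasp_offset is the z of the grasp point in the tool frame, in m); z points along the fingers, x is the direction in which the jaws open and shut, and the axes are right-handed (so a half turn about z gives the same grasp; the last joint's range is limited). The gripper opens to 85 mm and grips with 20 to 120 N. Pads are 22 mm wide; open, the fingers measure 114 mm over their backs; the gripper's body (76 mm by 85 mm) begins 54 mm behind the grasp point. The pads swing forward as they close: fully open they stand 13 mm farther back than shut.
Start: joints at [1.044, 0.286, 1.577, -0, 1.279, -0.15], TCP at [0.248, 0.628, 0.231] pointing down, gripper open.
Joint ranges: [-2.77, 2.77], [-0.9, 2.22], [0.21, 2.48], [-1.53, 4.67], [0.24, 2.81], [-2.84, 2.84]. Speed limits (rad/s): [2.79, 2.79, 3.14, 3.14, 3.14, 3.14].

### API

Orientations are given as a unit quaternion [x, y, z, w].
In Python, from plant import ctrl gives the robot as it stands.
- The arm moves only by the shell command python3 -m jog 'ROWS' [FORCE]. ROWS is JSON, a list of rows, each an object with "grip": the closure, from 0 (fully open) to 1 (shut); "xyz": the shift along the tool's x, y, z in m, a list of three; "dr": the turn, a rotation vector about the tool's x, y, z in rad, a list of three. A call has 1 to 12 rows; each row is the pose to reach, as a shift and turn from the pose commanded when the call began, along the tool's axes at that moment; what a row does not reach only later rows make up. A row lasts 1/12 s, in which the tool goes at most 41.7 mm and 7.16 degrees, less where a joint would pass 70% of its speed; a pose out of reach is approached as far as the arm can. A call with a gripper value outside its range is refused whole. The fingers move at their own pace and stop on an object; FORCE is the grip in N (left out, the last holds). Time passes only in rows, so rows that repeat a pose let the fingers close. It gives the time, the measured TCP pose, the force and the opening at its end, in the units of the state.
- ctrl.get_state(): the state, without advancing time (a new reading comes with each control period).
- ctrl.read_camera(name): name is "scene" or "top" or "wrist"; returns the picture (400x640x3 uint8, red, green, blue); there is no depth.
- ctrl.get_calibration(name): a dict with "mtx" (3x3 intrinsics, pixels), "R" (3x3) and "t" (3): a world point X has camera coordinates R X + t; the wrist camera has in their place "hand_eye" (4x4, takes a point from camera to tool coordinates, whose origin is the TCP and whose axes are the tool frame's). Camera axes: x right, y down, z forward; pixel columns grow to the right and rows downward; lengths in m; the calibration is good to about 2 mm. A picture is of the moment at which its call begins: read the wrist's pose just before it. get_calibration takes no time and is no camera call.
- ctrl.sign_off(): hands the job in, once; it reports no verdict.
The state is a dict: "time": time; "qpos": joint angles; "dq": joint speeds; "joint_efforts": joint torques, N m; "eef_pos": TCP position; "tcp_rot": TCP orientation; "contact_force": force on the tool from outside, world axes, zero at the start; "wrist_torque": the same for the moment, N m; "opening": opening from 0.0 (shut) to 1.0 (fully open).
Only numpy, scipy, OpenCV 4.12 (cv2) and the standard library are available. Lean on these libraries where they do the work, as an engineer would, in place of code of your own. Each camera call takes 0.05 s, during which the arm holds its last target.

## Working session

There is one attempt and no reset: what is moved stays moved. The work goes in short steps, Python scripts to look and compute and a shell command to move; the robot and the scene stay as the last step left them, time stands still between calls to the robot, and variables do not carry over. Pictures are saved under pics/ and viewed, and the job is handed in when it is done.

```bash
ls; mkdir -p pics
python3 - <<'E'
from plant import ctrl
import cv2
print(ctrl.get_state(), ctrl.grasp_offset)
for n in ["scene","top","wrist"]:
    c=ctrl.get_calibration(n); print(n,c)
    cv2.imwrite(f"pics/{n}0.png",cv2.cvtColor(ctrl.read_camera(n),cv2.COLOR_RGB2BGR))
E
```

```text
pics
{'time': 0.0, 'qpos': array([ 1.04398113e+00,  2.87208999e-01,  1.57818784e+00,  7.18786558e-06,
        1.27856405e+00, -1.49967853e-01]), 'dq': array([-0.00082487,  0.00074247, -0.00129486,  0.00082004,  0.00086926,
       -0.00148511]), 'joint_efforts': array([ 1.91155632e-04, -4.05981338e+01, -2.92626804e+01, -1.69630662e-04,
        5.89698670e-03, -4.90823638e-06]), 'eef_pos': array([0.24801253, 0.62708356, 0.2299124 ]), 'tcp_rot': array([ 8.27040171e-01,  5.62141577e-01, -1.06925706e-03,  5.08753002e-04]), 'contact_force': array([-0.34803822, -0.16432859,  0.53472798]), 'wrist_torque': array([ 0.02428993, -0.03770408,  0.00750799]), 'opening': 0.9958399090196} -0.0187
scene {'mtx': array([[430.86695391,   0.        , 317.89918443],
       [  0.        , 430.86695391, 201.97753546],
       [  0.        ,   0.        ,   1.        ]]), 'R': array([[ 0.74810427,  0.66353814, -0.00755902],
       [ 0.46058331, -0.52741647, -0.71392919],
       [-0.477706  ,  0.53061191, -0.7001771 ]]), 't': array([-0.28991246, -0.19298395,  1.39020658])}
top {'mtx': array([[482.43504506,   0.
[... 191 characters left out ...]
],
       [-9.93025606e-01,  1.81245894e-04, -1.17898741e-01],
       [ 1.17879053e-01,  1.98653307e-02, -9.92829239e-01]]), 't': array([-0.0700421 ,  0.43695849,  1.17415509])}
wrist {'mtx': array([[285.2451586 ,   0.        , 318.34503285],
       [  0.        , 285.2451586 , 199.10010675],
       [  0.        ,   0.        ,   1.        ]]), 'hand_eye': array([[ 9.99999967e-01, -2.56931484e-04, -7.87843866e-06,
        -4.18601376e-04],
       [ 2.48381241e-04,  9.57920160e-01,  2.87034676e-01,
        -7.32444166e-02],
       [-6.62013301e-05, -2.87034669e-01,  9.57920192e-01,
        -1.42491944e-01],
       [ 0.00000000e+00,  0.00000000e+00,  0.00000000e+00,
         1.00000000e+00]])}
```

View pics/scene0.png

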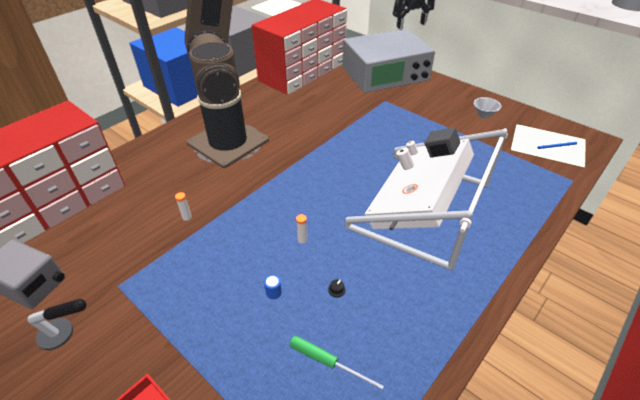

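View pics/top0.png

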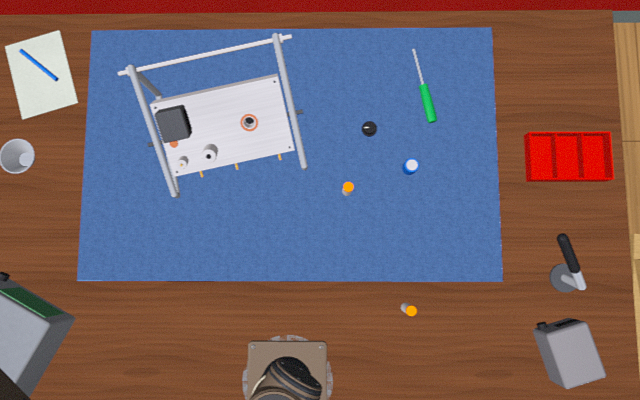

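View pics/wrist0.png

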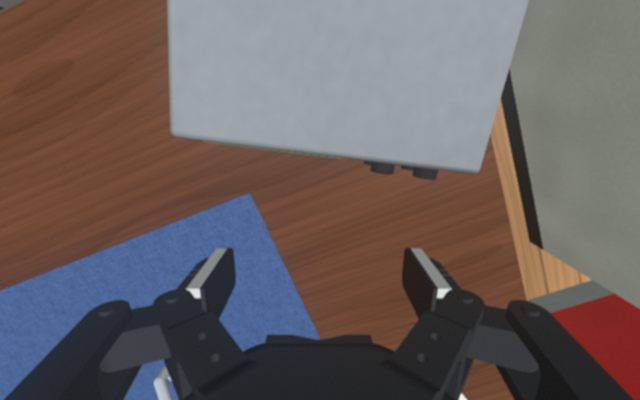

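Run:
```python
import cv2
t=cv2.imread("pics/top0.png"); s=cv2.imread("pics/scene0.png")
cv2.imwrite("pics/c1.png",cv2.resize(t[90:210,110:270][:, :],None,fx=5,fy=5,interpolation=cv2.INTER_CUBIC))
cv2.imwrite("pics/c1b.png",cv2.resize(t[170:210,320:380],None,fx=10,fy=10,interpolation=cv2.INTER_CUBIC))
cv2.imwrite("pics/c2.png",cv2.resize(s[130:240,340:500],None,fx=5,fy=5,interpolation=cv2.INTER_CUBIC))
cv2.imwrite("pics/c3.png",cv2.resize(s[205:255,270:340],None,fx=10,fy=10,interpolation=cv2.INTER_CUBIC))
```

```text
(no output)
```

View pics/c1.png

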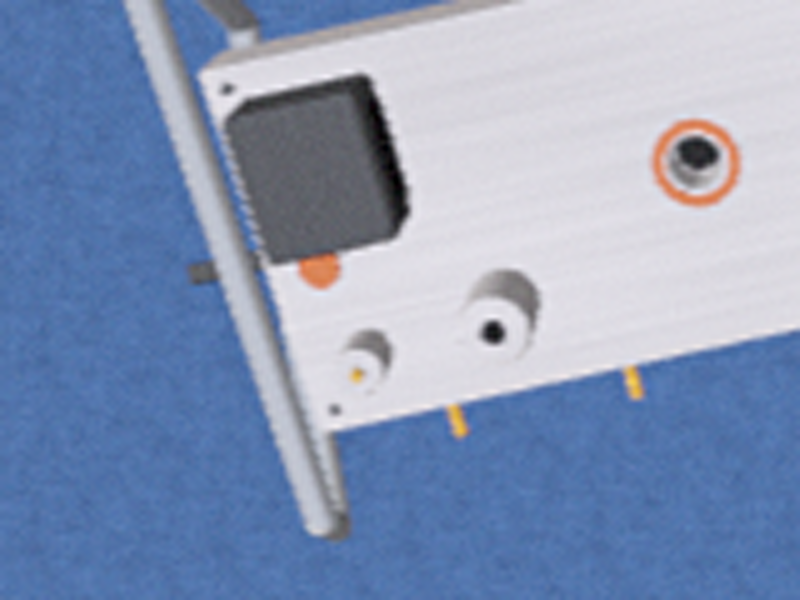

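View pics/c1b.png

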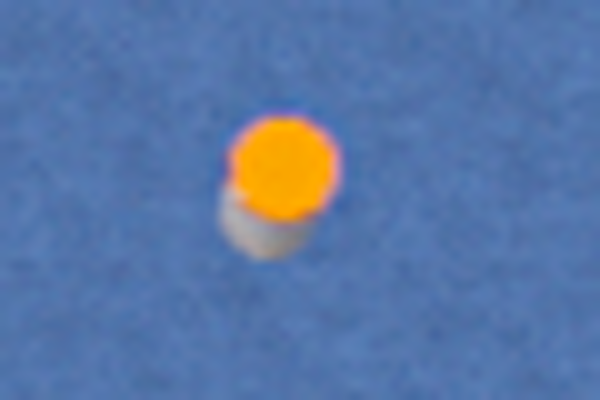

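View pics/c2.png

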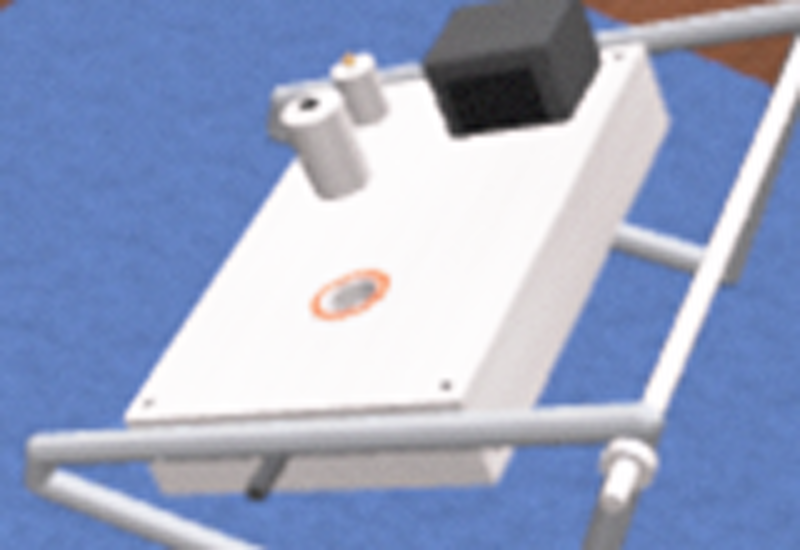

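View pics/c3.png

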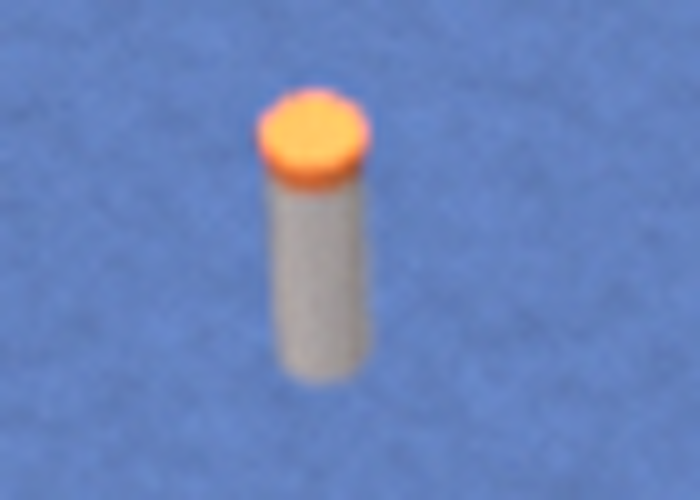

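Run:
```python
import cv2
t=cv2.imread("pics/top0.png")
cv2.imwrite("pics/c4.png",cv2.resize(t[65:185,195:315],None,fx=5,fy=5,interpolation=cv2.INTER_CUBIC))
```

```text
(no output)
```

View pics/c4.png

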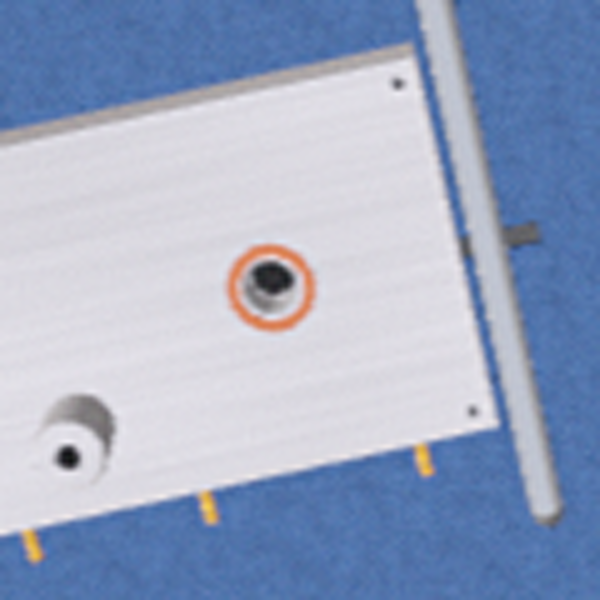

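```bash
cat > h.py <<'E'
import numpy as np
from plant import ctrl
from scipy.optimize import least_squares
from scipy.spatial.transform import Rotation as Ro
cal={n:ctrl.get_calibration(n) for n in("scene","top","wrist")}
def proj(n,X):
    c=cal[n]; p=c["mtx"]@(c["R"]@np.asarray(X)+c["t"]); return p[:2]/p[2]
def tri(uv):
    f=lambda X:np.concatenate([proj(n,X)-p for n,p in uv.items()])
    r=least_squares(f,[.6,0,.05]); return r.x,r.fun
def onz(n,p,z):
    c=cal[n]; d=c["R"].T@np.linalg.inv(c["mtx"])@[*p,1]; o=-c["R"].T@c["t"]
    return o+d*(z-o[2])/d[2]
def bR(yaw): return (Ro.from_euler('z',yaw)*Ro.from_euler('y',-30,degrees=True)).as_matrix()
E
python3 - <<'E'
from h import *
print("bR z",bR(0)[:,2],"x",bR(0)[:,0])
print("can",tri({"top":(348.05,186.35),"scene":(300.95,217.75)}),onz("top",(348.05,186.35),.084),onz("scene",(300.95,217.75),.084))
print("bore",tri({"top":(248.8,122.2),"scene":(409.6,188.4)}))
obs=[("top","b",(248.8,122.2)),("scene","b",(409.6,188.4)),("top",(1,-1),(274.2,81.4)),("top",(-1,-1),(289.2,146.8)),("top",(1,1),(155,107.2)),("top",(-1,1),(176.6,171.4)),
("scene",(-1,-1),(369.2,210.2)),("scene",(1,-1),(428.8,206.8)),("scene",(1,1),(463,141))]
def res(p,full=True):
    R=bR(p[3]); out=[]
    for n,k,uv in obs:
        if k=="b": X=p[:3]
        else: X=p[:3]+R@[k[0]*(.09-p[4]),.06+k[1]*(.15-p[5]),0]
        out.append(proj(n,X)-uv)
    return np.concatenate(out)
r=least_squares(res,[.7,.1,.12,.2,.01,.01]); print(r.x,np.degrees(r.x[3])); print(r.fun.reshape(-1,2).round(2))
E
```

```text
bR z [-0.5       -0.         0.8660254] x [0.8660254 0.        0.5      ]
can (array([ 0.46380735, -0.14653469,  0.08420678]), array([-0.06623693, -0.05772541, -0.08794269,  0.01248917])) [ 0.46369981 -0.1467003   0.084     ] [ 0.46379816 -0.14622776  0.084     ]
bore (array([0.61393398, 0.08826064, 0.10762493]), array([-0.06863558, -0.07774872, -0.10551353,  0.02610452]))
[0.61387417 0.08807831 0.10749552 0.2175041  0.00998968 0.01002022] 12.462066923987125
[[ 0.02 -0.04]
 [-0.17  0.09]
 [-0.1  -0.11]
 [-0.03  0.  ]
 [ 0.08  0.03]
 [-0.05  0.04]
 [ 0.11  0.22]
 [-0.2  -0.18]
 [ 0.18 -0.08]]
```

```bash
cat >> h.py <<'E'
CAN=np.array([.4638,-.1465])
BORE=np.array([.6139,.0881,.1075]); BR=bR(.2175)
def pose():
    s=ctrl.get_state(); return s["eef_pos"],Ro.from_quat(s["tcp_rot"]).as_matrix(),s
def down(az):  # tool down, x at azimuth az
    c,s=np.cos(az),np.sin(az); return np.array([[c,s,0],[s,-c,0],[0,0,-1]])
def rel(p,R,p0=None,R0=None):
    if p0 is None: p0,R0,_=pose()
    print("xyz",(R0.T@(np.array(p)-p0)).round(5).tolist(),"dr",Ro.from_matrix(R0.T@R).as_rotvec().round(4).tolist())
E
python3 - <<'E'
from h import *
rel([.42,.28,.21],down(np.arctan2(.28,.42)))
rel([.45,.05,.21],down(np.arctan2(.05,.45)))
# camera: above can, camera at tool -y (left); 
rel([.464,-.146,.17],down(np.arctan2(-.146,.464)))
E
```

```text
xyz [-0.25957, 0.28763, 0.02065] dr [0.0003, 0.0018, 0.606]
xyz [-0.4624, 0.40015, 0.02098] dr [0.0007, 0.0017, 1.0833]
xyz [-0.63943, 0.4853, 0.06127] dr [0.0011, 0.0016, 1.4988]
```

```bash
python3 -m jog '[{"grip":0,"xyz":[-0.26,0.288,0.02],"dr":[0,0,0.61]},{"grip":0,"xyz":[-0.26,0.288,0.02],"dr":[0,0,0.61]},{"grip":0,"xyz":[-0.26,0.288,0.02],"dr":[0,0,0.61]},{"grip":0,"xyz":[-0.26,0.288,0.02],"dr":[0,0,0.61]},{"grip":0,"xyz":[-0.26,0.288,0.02],"dr":[0,0,0.61]},{"grip":0,"xyz":[-0.26,0.288,0.02],"dr":[0,0,0.61]},{"grip":0,"xyz":[-0.26,0.288,0.02],"dr":[0,0,0.61]},{"grip":0,"xyz":[-0.26,0.288,0.02],"dr":[0,0,0.61]},{"grip":0,"xyz":[-0.26,0.288,0.02],"dr":[0,0,0.61]},{"grip":0,"xyz":[-0.46,0.4,0.02],"dr":[0,0,1.083]},{"grip":0,"xyz":[-0.46,0.4,0.02],"dr":[0,0,1.083]},{"grip":0,"xyz":[-0.46,0.4,0.02],"dr":[0,0,1.083]}]'
python3 - <<'E'
from h import *
rel([.464,-.146,.17],down(np.arctan2(-.146,.464)))
print(pose())
E
```

```text
time: 1.15
eef_pos: [0.4331, 0.1665, 0.2114]
tcp_rot: [0.995, 0.101, -0.0, 0.0]
contact_force: [0.0, 0.1, -0.9]
opening: 0.998
xyz [-0.03276, 0.31232, 0.04141] dr [0.0001, 0.0002, 0.5079]
(array([0.43310708, 0.16651289, 0.2113878 ]), array([[ 9.79451415e-01,  2.01680107e-01, -2.46966609e-04],
       [ 2.01680091e-01, -9.79451445e-01, -8.78266685e-05],
       [-2.59604694e-04,  3.62137064e-05, -9.99999966e-01]]), {'time': 1.15, 'qpos': array([ 1.47865444e-01, -1.76346009e-01,  2.09729642e+00, -5.37395708e-05,
        1.22089945e+00, -5.51890965e-02]), 'dq': array([-1.09380913, -0.3189791 ,  0.27197612, -0.00134078,  0.03364822,
        0.40584775]), 'joint_efforts': array([  5.04573584, -20.89907885, -28.34079087,   0.04126069,
         0.12241879,  -0.20620764]), 'eef_pos': array([0.43310708, 0.16651289, 0.2113878 ]), 'tcp_rot': array([ 9.94849590e-01,  1.01362106e-01, -1.27298465e-04,  3.11706353e-05]), 'contact_force': array([ 0.02147724,  0.11661623, -0.86953082]), 'wrist_torque': array([ 0.01246785, -0.00544372,  0.01453911]), 'opening': 0.9977344741567691})
```

```bash
python3 -m jog '[{"grip":0,"xyz":[-0.03,0.29,0.02],"dr":[0,0,0.5]},{"grip":0,"xyz":[-0.03,0.29,0.03],"dr":[0,0,0.5]},{"grip":0,"xyz":[-0.03,0.29,0.03],"dr":[0,0,0.5]},{"grip":0,"xyz":[-0.03,0.29,0.035],"dr":[0,0,0.5]},{"grip":0,"xyz":[-0.03,0.29,0.035],"dr":[0,0,0.5]},{"grip":0,"xyz":[-0.03,0.29,0.035],"dr":[0,0,0.5]},{"grip":0,"xyz":[-0.03,0.29,0.035],"dr":[0,0,0.5]},{"grip":0,"xyz":[-0.03,0.29,0.035],"dr":[0,0,0.5]},{"grip":0,"xyz":[-0.03,0.29,0.035],"dr":[0,0,0.5]},{"grip":0,"xyz":[-0.03,0.29,0.035],"dr":[0,0,0.5]}]'
python3 - <<'E'
from h import *
import cv2
p,R,s=pose();print(p,R,s["dq"])
im=ctrl.read_camera("wrist")
cv2.imwrite("pics/w1.png",cv2.cvtColor(im,cv2.COLOR_RGB2BGR))
rel([*CAN,.045],down(np.arctan2(-.146,.464)))
def wproj(X):
    H=cal["wrist"]["hand_eye"]; t=R.T@(np.array(X)-p); c=np.linalg.inv(H)@[*t,1]; q=cal["wrist"]["mtx"]@c[:3]; return q[:2]/q[2]
print(wproj([*CAN,.084]),wproj([*CAN,.004]))
E
```

```text
time: 1.98
eef_pos: [0.4638, -0.1212, 0.1763]
tcp_rot: [0.989, -0.145, -0.001, -0.0]
contact_force: [-0.5, 0.3, -0.8]
opening: 0.998
[ 0.46378369 -0.1212045   0.17628129] [[ 9.57699445e-01 -2.87768838e-01 -9.32794902e-04]
 [-2.87767901e-01 -9.57699636e-01  1.02066269e-03]
 [-1.18705225e-03 -7.09059661e-04 -9.99999044e-01]] [ 0.03436493 -0.01613614  0.00703914  0.00031258 -0.00081996 -0.00137465]
xyz [0.00739, 0.02495, 0.13147] dr [-0.0005, 0.0007, 0.0144]
[326.94951488 227.90588181] [325.02959741 201.36501575]
```

View pics/w1.png

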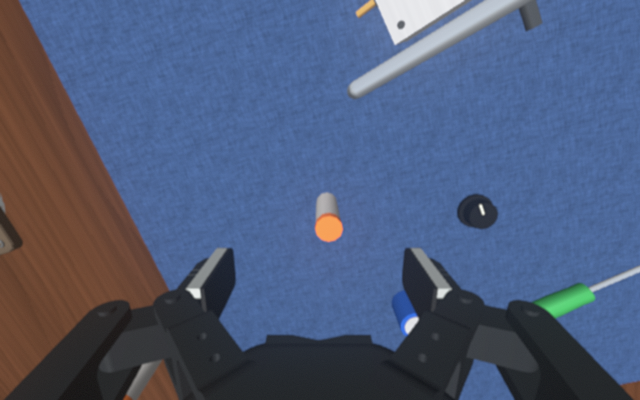

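Run:
```python
from h import *
b=onz("top",(411,166),.049); k=onz("top",(369,128),.026); R=down(np.arctan2(-.146,.464))
print(b,k); 
for q in(b,k): print((R.T@(q-[*CAN,.05])).round(3))
import cv2
w=cv2.imread("pics/w1.png"); cv2.imwrite("pics/w1c.png",cv2.resize(w[180:255,180:460],None,fx=2.8,fy=6,interpolation=cv2.INTER_CUBIC))
cv2.imwrite("pics/w1d.png",cv2.resize(w[185:245,300:360],None,fx=10,fy=10,interpolation=cv2.INTER_CUBIC))
```

```text
[ 0.51910561 -0.30252006  0.049     ] [ 0.62107845 -0.20308549  0.026     ]
[0.1   0.132 0.001]
[0.167 0.007 0.024]
```

View pics/w1d.png

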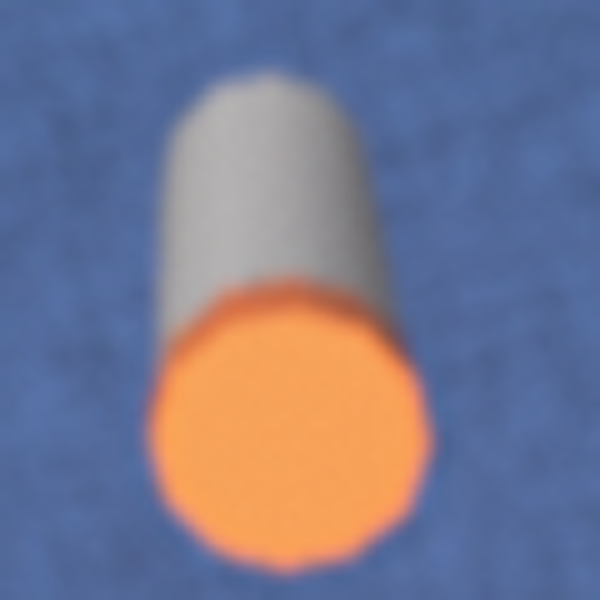

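```bash
python3 -m jog '[{"grip":0,"xyz":[0.008,0.025,0.03],"dr":[0,0,0.014]},{"grip":0,"xyz":[0.008,0.025,0.06],"dr":[0,0,0.014]},{"grip":0,"xyz":[0.008,0.025,0.095],"dr":[0,0,0.014]},{"grip":0,"xyz":[0.008,0.025,0.12],"dr":[0,0,0.014]},{"grip":0,"xyz":[0.008,0.025,0.131],"dr":[0,0,0.014]},{"grip":0,"xyz":[0.008,0.025,0.131],"dr":[0,0,0.014]},{"grip":0,"xyz":[0.008,0.025,0.131],"dr":[0,0,0.014]}]'
python3 - <<'E'
from h import *
import cv2
p,R,s=pose();print(p,R.round(4),s["dq"].round(3))
rel([*CAN,.045],down(np.arctan2(-.146,.464)))
cv2.imwrite("pics/w2.png",cv2.cvtColor(ctrl.read_camera("wrist"),cv2.COLOR_RGB2BGR))
E
```

```text
time: 2.62
eef_pos: [0.4651, -0.1468, 0.0462]
tcp_rot: [0.989, -0.151, 0.0, 0.0]
contact_force: [0.6, -0.2, -0.1]
opening: 0.999
[ 0.46514499 -0.14682161  0.04623658] [[ 9.544e-01 -2.985e-01  2.000e-04]
 [-2.985e-01 -9.544e-01 -1.000e-04]
 [ 2.000e-04 -0.000e+00 -1.000e+00]] [-0.007 -0.028 -0.033 -0.001 -0.002 -0.001]
xyz [-0.00138, 9e-05, 0.00124] dr [-0.0, -0.0002, 0.0017]
```

View pics/w2.png

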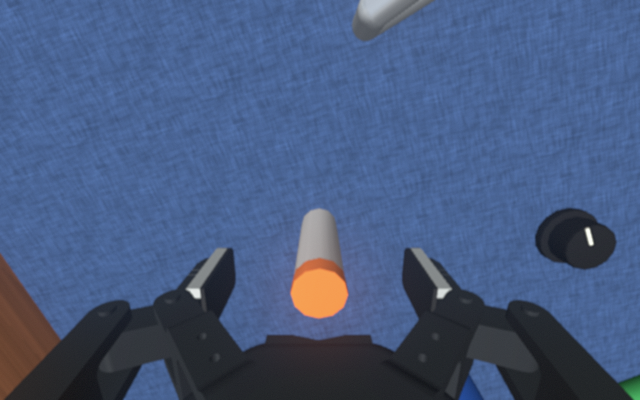

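```bash
python3 -m jog '[{"grip":0,"xyz":[0,-0.001,0.001],"dr":[0,0,0]},{"grip":0.6,"xyz":[0,-0.001,0.001],"dr":[0,0,0]},{"grip":1,"xyz":[0,-0.001,0.001],"dr":[0,0,0]},{"grip":1,"xyz":[0,-0.001,0.001],"dr":[0,0,0]},{"grip":1,"xyz":[0,-0.001,0.001],"dr":[0,0,0]},{"grip":1,"xyz":[0,-0.001,0.001],"dr":[0,0,0]},{"grip":1,"xyz":[0,-0.001,0.001],"dr":[0,0,0]},{"grip":1,"xyz":[0,-0.001,0.001],"dr":[0,0,0]},{"grip":1,"xyz":[0,-0.001,0.001],"dr":[0,0,0]},{"grip":1,"xyz":[0,-0.001,0.001],"dr":[0,0,0]}]' 60
python3 - <<'E'
from h import *
import cv2
p,R,s=pose();print(p,s["dq"].round(3),s["opening"]*85)
cv2.imwrite("pics/w3.png",cv2.cvtColor(ctrl.read_camera("wrist"),cv2.COLOR_RGB2BGR))
cv2.imwrite("pics/s3.png",cv2.cvtColor(ctrl.read_camera("scene"),cv2.COLOR_RGB2BGR))
E
```

```text
time: 3.5
eef_pos: [0.4653, -0.147, 0.0451]
tcp_rot: [0.988, -0.152, 0.0, 0.0]
contact_force: [-0.1, -0.6, 3.7]
opening: 0.259
[ 0.46526901 -0.14700621  0.04505273] [ 0.001  0.002 -0.001  0.002 -0.    -0.001] 21.97856337719709
```

View pics/w3.png

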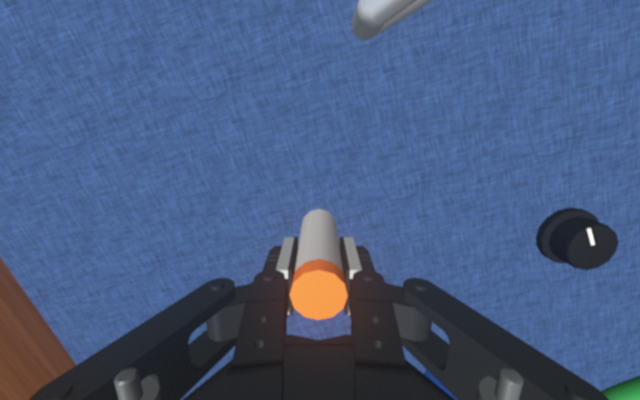

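View pics/s3.png

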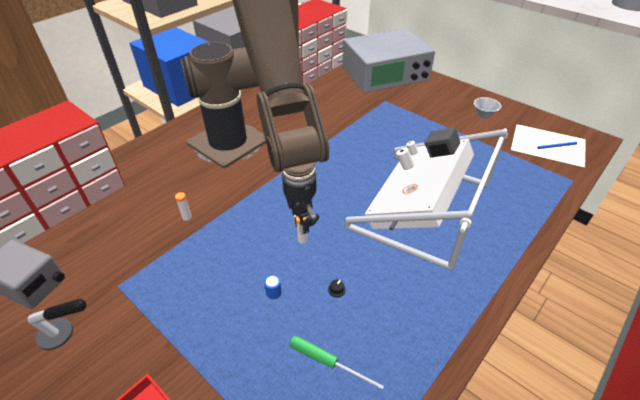

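```bash
cat >> h.py <<'E'
F0=np.array([0,0,.041])  # foot in tool
def ins(th,xe,d,ye=0,out=0.,bore=None,F=None):
    """lean th(deg) up-slope, deep edge at bore x=xe(mm), depth d(mm)"""
    b=BORE if bore is None else bore; F=F0 if F is None else F
    t=np.radians(th); R=BR@Ro.from_euler('y',t).as_matrix()@np.diag([1,-1,-1.])
    f=np.array([xe-12*np.cos(t),ye,-d+12*np.sin(t)+out])/1e3
    return b+BR@f-R@F, R
def inbore(p,R):
    """report can foot in bore frame"""
    f=BR.T@(p+R@F0-BORE)*1e3; a=BR.T@(-R[:,2]); th=np.degrees(np.arctan2(a[0],a[2])); t=np.radians(th)
    print("foot mm",f.round(2),"lean x",th.round(2),"lean y",np.degrees(a[1]).round(2),"edge xe",(f[0]+12*np.cos(t)).round(2),"d",(-f[2]+12*np.sin(t)).round(2))
E
python3 - <<'E'
from h import *
p,R=ins(27,8,5,out=45); print(p)
rel(p,R)
E
```

```text
[0.58733973 0.08223029 0.1864568 ]
xyz [0.04769, -0.25527, -0.14143] dr [0.0141, 0.0505, -0.5224]
```

```bash
python3 -m jog '[{"grip":1,"xyz":[0,0,-0.02],"dr":[0,0,0]},{"grip":1,"xyz":[0,0,-0.06],"dr":[0,0,0]},{"grip":1,"xyz":[0,0,-0.1],"dr":[0,0,0]},{"grip":1,"xyz":[0,0,-0.14],"dr":[0,0,0]},{"grip":1,"xyz":[0.008,-0.035,-0.155],"dr":[0,0,-0.08]},{"grip":1,"xyz":[0.015,-0.075,-0.155],"dr":[0,0.01,-0.17]},{"grip":1,"xyz":[0.023,-0.115,-0.155],"dr":[0,0.02,-0.26]},{"grip":1,"xyz":[0.03,-0.155,-0.155],"dr":[0.01,0.03,-0.35]},{"grip":1,"xyz":[0.038,-0.195,-0.15],"dr":[0.01,0.04,-0.44]},{"grip":1,"xyz":[0.048,-0.235,-0.145],"dr":[0.014,0.05,-0.52]},{"grip":1,"xyz":[0.048,-0.255,-0.141],"dr":[0.014,0.05,-0.522]},{"grip":1,"xyz":[0.048,-0.255,-0.141],"dr":[0.014,0.05,-0.522]}]'
python3 -m jog '[{"grip":1,"xyz":[0,0,0],"dr":[0,0,0]},{"grip":1,"xyz":[0,0,0],"dr":[0,0,0]}]'
python3 - <<'E'
from h import *
import cv2
p,R,s=pose();print(p,s["dq"].round(3),s["opening"]*85,s["contact_force"]); inbore(p,R)
for n in("wrist","scene","top"): cv2.imwrite(f"pics/{n}4.png",cv2.cvtColor(ctrl.read_camera(n),cv2.COLOR_RGB2BGR))
w=cv2.imread("pics/wrist4.png"); cv2.imwrite("pics/w4c.png",cv2.resize(w[150:330,220:420],None,fx=4,fy=3.3,interpolation=cv2.INTER_CUBIC))
w=cv2.imread("pics/scene4.png"); cv2.imwrite("pics/s4c.png",cv2.resize(w[100:240,330:490],None,fx=5,fy=4.2,interpolation=cv2.INTER_CUBIC))
E
```

```text
time: 4.6
eef_pos: [0.5869, 0.0859, 0.1833]
tcp_rot: [0.994, 0.111, 0.024, -0.004]
contact_force: [-1.2, 1.1, -1.2]
opening: 0.266
time: 4.77
eef_pos: [0.5866, 0.0816, 0.1848]
tcp_rot: [0.994, 0.108, 0.025, -0.003]
contact_force: [0.7, -0.4, -1.2]
opening: 0.268
[0.58663713 0.08161196 0.18479898] [-0.019 -0.015 -0.003  0.002 -0.001  0.002] 22.739801717017453 [ 0.69400153 -0.44456588 -1.1825598 ]
foot mm [-4.34 -0.43 44.48] lean x 27.16 lean y -0.03 edge xe 6.34 d -39.0
```

View pics/w4c.png

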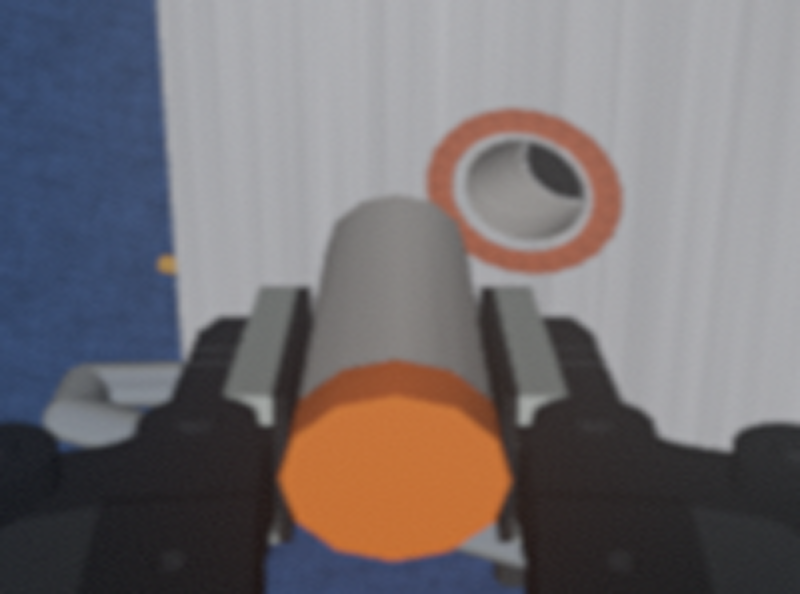

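View pics/s4c.png

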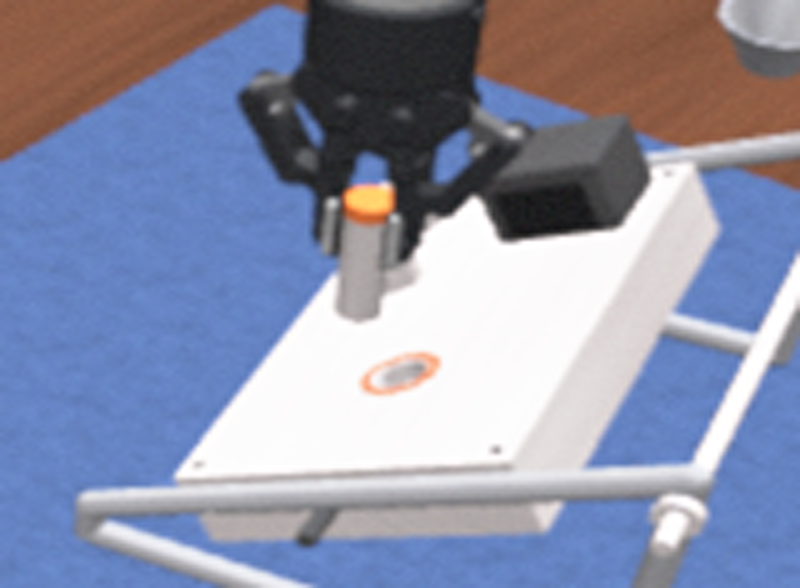

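View pics/top4.png

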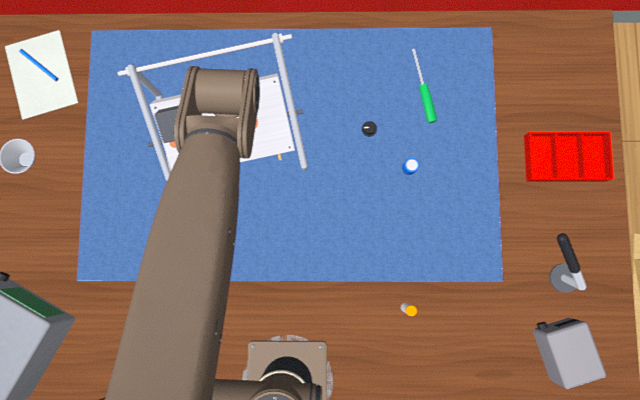

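```bash
cat >> h.py <<'E'
def wproj(Xt):  # tool coords -> px
    H=cal["wrist"]["hand_eye"]; c=np.linalg.inv(H)@np.array([*Xt,1]); q=cal["wrist"]["mtx"]@c[:3]; return q[:2]/q[2]
def ring(c,ax,ay,r,n=72):
    a=np.linspace(0,2*np.pi,n); return [np.array(c)+r*(np.cos(t)*np.array(ax)+np.sin(t)*np.array(ay)) for t in a]
E
python3 - <<'E'
from h import *
p,R,s=pose()
off=np.array([220,150]);sc=np.array([4,3.3])
C=lambda q:((q-off+.5)*sc-.5)
def ext(pts): a=np.array([C(q) for q in pts]); return a.min(0).round(1),a.max(0).round(1)
for r in(.0129,.0175,.018,.019): print("bore r",r,ext([wproj(R.T@(X-p)) for X in ring(BORE,BR[:,0],BR[:,1],r)]))
e=np.eye(3)
print("foot",ext([wproj(X) for X in ring(F0,e[0],e[1],.012)]))
print("cap top",ext([wproj(X) for X in ring(F0-[0,0,.08],e[0],e[1],.012)]))
E
```

```text
bore r 0.0129 (array([455.1, 131.7]), array([573.3, 231.9]))
bore r 0.0175 (array([435.3, 113.3]), array([595.6, 249.3]))
bore r 0.018 (array([433.1, 111.3]), array([598.1, 251.2]))
bore r 0.019 (array([428.8, 107.3]), array([603. , 254.9]))
foot (array([327.5, 190.5]), array([466.7, 297.6]))
cap top (array([284.5, 393.7]), array([512.6, 556.1]))
```

Run:
```python
from h import *
import cv2
p,R,s=pose()
cap=p+R@(F0-[0,0,.08]); print("scene cap",proj("scene",cap),"foot",proj("scene",p+R@F0))
pts=np.array([proj("scene",X) for X in ring(cap,R[:,0],R[:,1],.012)]);print(pts.min(0),pts.max(0))
pts=np.array([proj("scene",X) for X in ring(p+R@F0,R[:,0],R[:,1],.012)]);print(pts.min(0),pts.max(0))
w=cv2.imread("pics/scene4.png"); cv2.imwrite("pics/s4d.png",cv2.resize(w[135:205,380:440],None,fx=10,fy=8,interpolation=cv2.INTER_CUBIC))
w=cv2.imread("pics/wrist4.png"); cv2.imwrite("pics/w4d.png",cv2.resize(w[170:245,290:390],None,fx=8,fy=8,interpolation=cv2.INTER_CUBIC))
```

```text
scene cap [404.18879023 147.33827475] foot [401.43267589 174.12539513]
[398.92288137 144.29699724] [409.47396176 150.4338376 ]
[396.44335702 171.01954607] [406.43840571 177.28259947]
```

View pics/s4d.png

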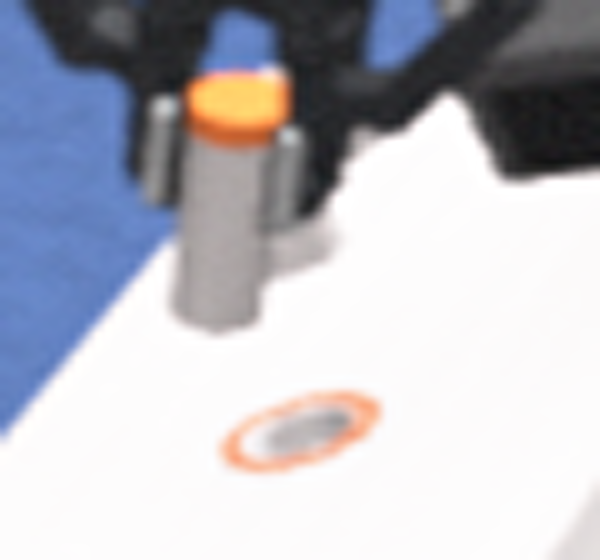

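View pics/w4d.png

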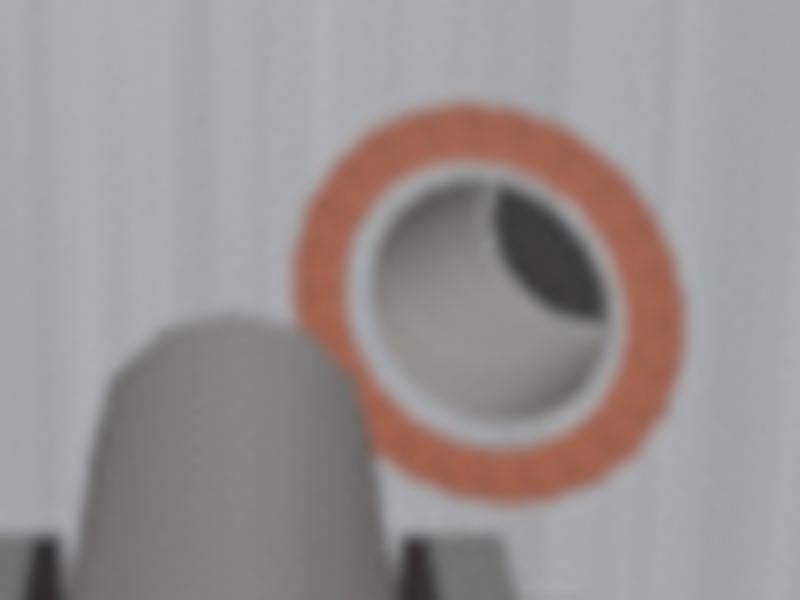

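Run:
```python
from h import *
p0,R0,s=pose(); print(s["time"]); inbore(p0,R0)
b=BORE+R0@np.array([.0022,.001,0])
p,R=ins(27,8,5,out=14,bore=b); rel(p,R)
```

```text
4.9167
foot mm [-3.58 -1.27 45.13] lean x 27.06 lean y -0.02 edge xe 7.11 d -39.67
xyz [0.0169, -0.00031, 0.02692] dr [-0.0003, 0.0011, -0.0022]
```

```bash
python3 -m jog '[{"grip":1,"xyz":[0.0165,-0.001,0.007],"dr":[0,0,0]},{"grip":1,"xyz":[0.0165,-0.001,0.017],"dr":[0,0,0]},{"grip":1,"xyz":[0.0165,-0.001,0.027],"dr":[0,0,0]},{"grip":1,"xyz":[0.0165,-0.001,0.027],"dr":[0,0,0]},{"grip":1,"xyz":[0.0165,-0.001,0.027],"dr":[0,0,0]},{"grip":1,"xyz":[0.0165,-0.001,0.027],"dr":[0,0,0]},{"grip":1,"xyz":[0.0165,-0.001,0.027],"dr":[0,0,0]},{"grip":1,"xyz":[0.0165,-0.001,0.027],"dr":[0,0,0]}]'
python3 - <<'E'
from h import *
import cv2,pickle
p,R,s=pose();print(s["dq"].round(3),s["opening"]*85,s["contact_force"]); inbore(p,R)
pickle.dump((p,R),open("p5.pkl","wb"))
for n in("wrist","scene"): cv2.imwrite(f"pics/{n}5.png",cv2.cvtColor(ctrl.read_camera(n),cv2.COLOR_RGB2BGR))
w=cv2.imread("pics/wrist5.png"); cv2.imwrite("pics/w5d.png",cv2.resize(w[170:260,270:370],None,fx=8,fy=6.6,interpolation=cv2.INTER_CUBIC))
w=cv2.imread("pics/scene5.png"); cv2.imwrite("pics/s5d.png",cv2.resize(w[145:205,380:440],None,fx=10,fy=10,interpolation=cv2.INTER_CUBIC))
p,R,s=pose(); inbore(p,R)
E
```

```text
time: 5.58
eef_pos: [0.6047, 0.0869, 0.1602]
tcp_rot: [0.994, 0.108, 0.026, -0.003]
contact_force: [0.5, -1.2, -0.1]
opening: 0.265
[ 0.002  0.    -0.002  0.001  0.002  0.   ] 22.48543234497971 [ 0.48743537 -1.19739736 -0.13644352]
foot mm [-0.24  0.78 13.74] lean x 27.0 lean y -0.02 edge xe 10.45 d -8.29
foot mm [-0.27  0.82 13.65] lean x 27.01 lean y -0.02 edge xe 10.42 d -8.2
```

View pics/w5d.png

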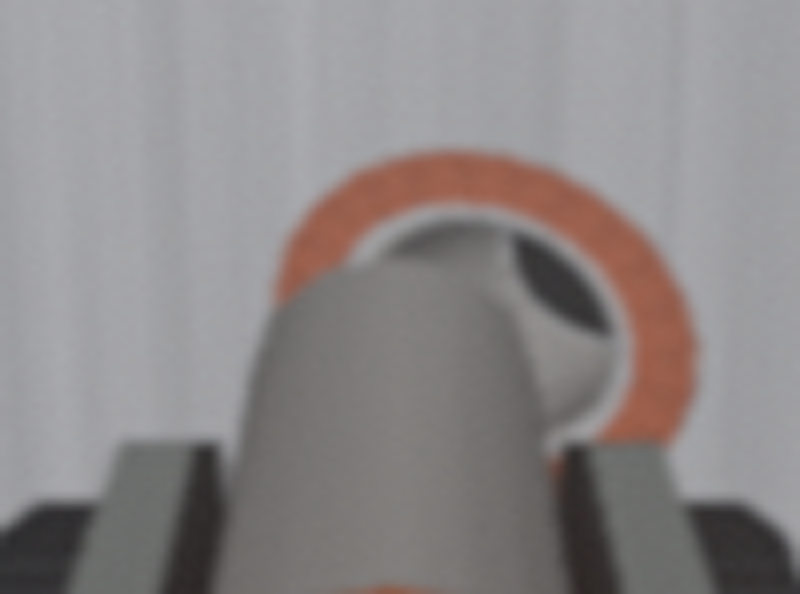

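View pics/s5d.png

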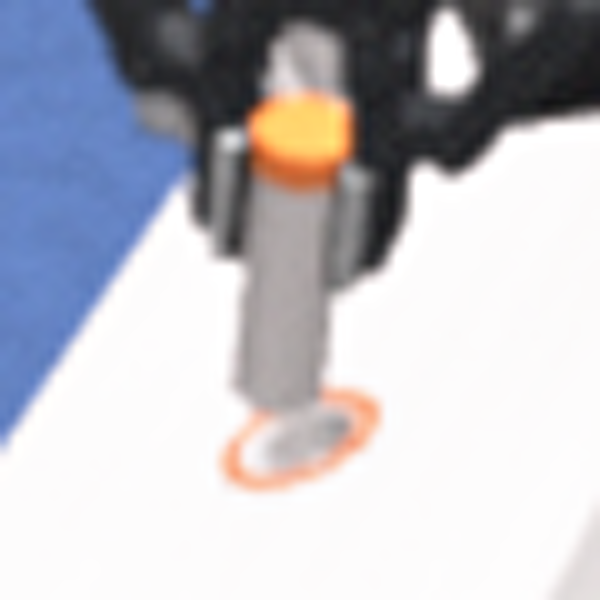

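Run:
```python
from h import *
import cv2,pickle
p,R=pickle.load(open("p5.pkl","rb"))
off=np.array([270,170]);sc=np.array([8,6.6])
W=np.array([(278,290),(320,215),(380,165),(455,150),(540,165),(620,215),(670,280),(697,345),(685,410)])
Hh=np.array([(460,220),(395,245),(530,235),(590,290),(618,345),(600,400),(550,432)])
o=lambda a:(a+.5)/sc-.5+off
def d2(obs,b,r):
    c=np.array([wproj(R.T@(X-p)) for X in ring(b,BR[:,0],BR[:,1],r,181)])
    out=[]
    cc=c.mean(0)
    for q in obs:
        k=np.argmin(np.linalg.norm(c-q,axis=1)); v=q-c[k]; n=(c[k]-cc)/np.linalg.norm(c[k]-cc); out.append(v@n)
    return np.array(out)
def res(x,zz=0):
    b=BORE+BR@np.array([x[0],x[1],zz])
    return np.concatenate([d2(o(W),b,x[2]),d2(o(Hh),b,.0129)])
for zz in(-.003,0,.003):
    r=least_squares(res,[0,0,.02],args=(zz,),diff_step=1e-3,x_scale=[.001,.001,.01]); print(zz,r.x*1e3,r.cost,r.fun.round(1))
    r0=r if zz==0 else None
    if zz==0: rb=r.x
im=cv2.imread("pics/w5d.png")
C=lambda q:tuple(((q-off+.5)*sc-.5).round().astype(int))
def dr(pts,col): cv2.polylines(im,[np.array([C(wproj(x)) for x in pts])],True,col,1)
b=BORE+BR@np.array([rb[0],rb[1],0])
dr([R.T@(X-p) for X in ring(b,BR[:,0],BR[:,1],.0129)],(0,255,0)); dr([R.T@(X-p) for X in ring(b,BR[:,0],BR[:,1],rb[2])],(0,255,255))
e=np.eye(3); dr(ring(F0,e[0],e[1],.011),(255,0,0)); dr(ring(F0-[0,0,.001],e[0],e[1],.012),(255,0,255)); dr(ring(F0-[0,0,.03],e[0],e[1],.012),(255,0,255))
cv2.imwrite("pics/w5o.png",im)
# scene
w=cv2.imread("pics/s5d.png"); off=np.array([380,145]); sc=np.array([10,10]); im=w
def ds(pts,col): cv2.polylines(im,[np.array([C(proj("scene",x)) for x in pts])],True,col,1)
ds(ring(BORE,BR[:,0],BR[:,1],rb[2]),(0,255,0)); 
for z in(0,.08): ds(ring(p+R@(F0-[0,0,z]),R[:,0],R[:,1],.012),(255,0,0))
cv2.imwrite("pics/s5o.png",im)
```

```text
-0.003 [ 0.24649322 -1.98117293 20.92344562] 1.8172024407655576 [ 0.9 -0.6  0.2  0.3  0.2 -0.4 -0.7  0.2 -0.1  0.4 -0.2  0.2 -0.3  0.9
  0.6 -0.1]
0 [ 1.52843039 -0.84475908 20.66515006] 1.5267960235103437 [ 0.7 -0.7  0.2  0.3  0.3 -0.3 -0.6  0.2 -0.1  0.2 -0.5  0.2 -0.4  0.7
  0.3 -0.5]
0.003 [ 2.82064561  0.30884827 20.3686069 ] 1.5926309603524458 [ 0.5 -0.8  0.1  0.3  0.4 -0.2 -0.5  0.3 -0.1  0.  -0.7  0.1 -0.5  0.5
  0.1 -0.8]
```

View pics/w5o.png

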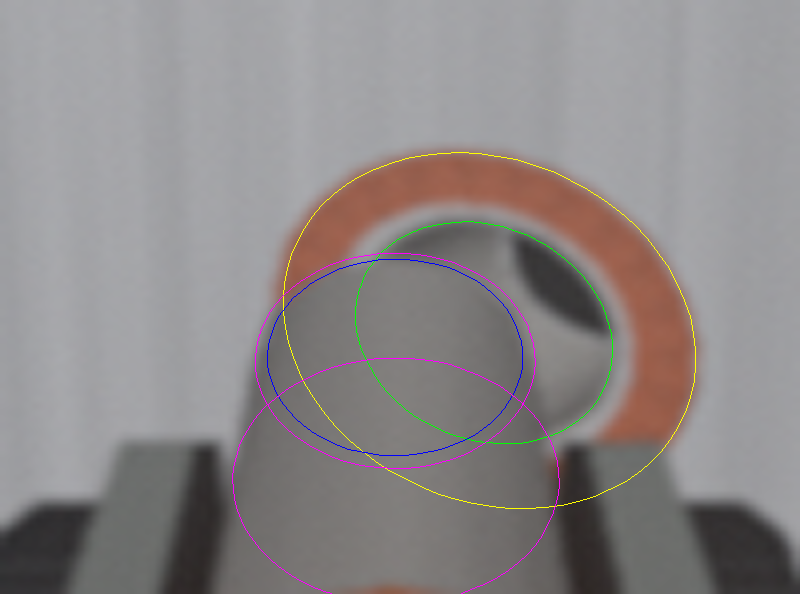

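View pics/s5o.png

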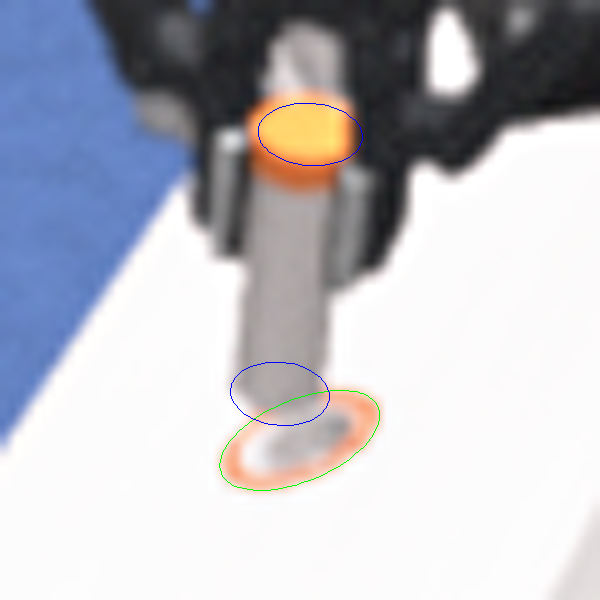

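```bash
cat >> h.py <<'E'
BORE=BORE+BR@np.array([.0010,-.0011,-.0011])
E
python3 - <<'E'
from h import *
p0,R0,s=pose(); inbore(p0,R0)
for d in(-4,1,5):
  p,R=ins(27,8.5,d); rel(p,R)
E
```

```text
foot mm [-1.27  1.92 14.75] lean x 27.01 lean y -0.02 edge xe 9.42 d -9.3
xyz [0.00158, 0.0019, 0.00514] dr [-0.0003, 0.0001, -0.0003]
xyz [0.00386, 0.0019, 0.00959] dr [-0.0003, 0.0001, -0.0003]
xyz [0.00567, 0.00191, 0.01316] dr [-0.0003, 0.0001, -0.0003]
```

```bash
python3 -m jog '[{"grip":1,"xyz":[0.0016,0.0019,0.003],"dr":[0,0,0]},{"grip":1,"xyz":[0.0016,0.0019,0.005],"dr":[0,0,0]},{"grip":1,"xyz":[0.003,0.0019,0.0075],"dr":[0,0,0]},{"grip":1,"xyz":[0.0039,0.0019,0.0096],"dr":[0,0,0]},{"grip":1,"xyz":[0.0039,0.0019,0.0096],"dr":[0,0,0]},{"grip":1,"xyz":[0.0039,0.0019,0.0096],"dr":[0,0,0]}]'
python3 - <<'E'
from h import *
import cv2,pickle
p,R,s=pose();print(s["dq"].round(3),s["opening"]*85,s["contact_force"].round(2)); inbore(p,R)
w=cv2.cvtColor(ctrl.read_camera("wrist"),cv2.COLOR_RGB2BGR);cv2.imwrite("pics/w6d.png",cv2.resize(w[170:260,270:370],None,fx=8,fy=6.6,interpolation=cv2.INTER_CUBIC))
w=cv2.cvtColor(ctrl.read_camera("scene"),cv2.COLOR_RGB2BGR); cv2.imwrite("pics/s6d.png",cv2.resize(w[145:205,380:440],None,fx=10,fy=10,interpolation=cv2.INTER_CUBIC))
p,R,s=pose(); inbore(p,R);print(s["contact_force"].round(2),s["wrist_torque"].round(2))
for d in(5,): rel(*ins(27,8.5,d))
E
```

```text
time: 6.18
eef_pos: [0.6091, 0.086, 0.1497]
tcp_rot: [0.994, 0.108, 0.025, -0.003]
contact_force: [-0.0, 0.7, -0.8]
opening: 0.268
[-0.    -0.005 -0.003  0.003  0.     0.002] 22.794760469079527 [-0.04  0.67 -0.77]
foot mm [-3.01  0.15  3.74] lean x 27.1 lean y -0.05 edge xe 7.68 d 1.73
foot mm [-2.65  0.07  3.99] lean x 27.06 lean y -0.03 edge xe 8.03 d 1.47
[-0.22  0.69 -1.08] [0.08 0.03 0.04]
xyz [0.00198, 5e-05, 0.00295] dr [-0.0006, 0.0011, -0.0004]
```

View pics/w6d.png

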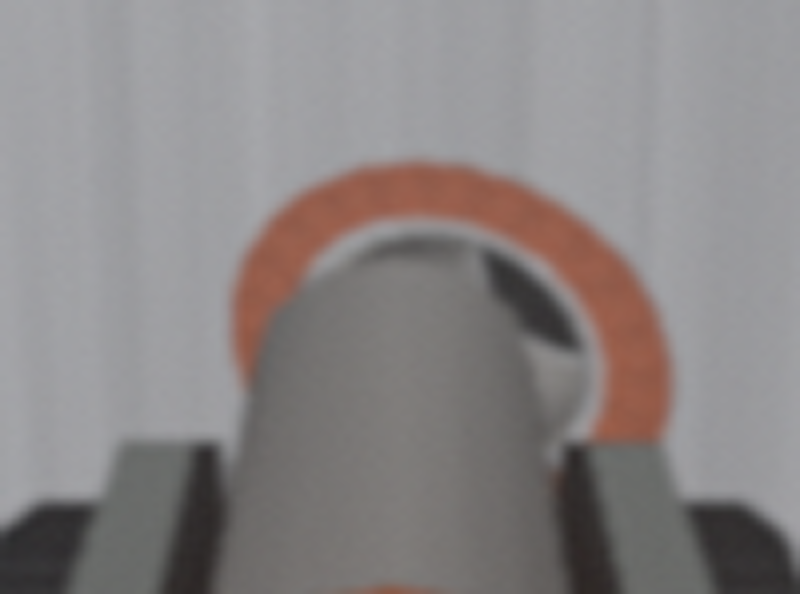

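View pics/s6d.png

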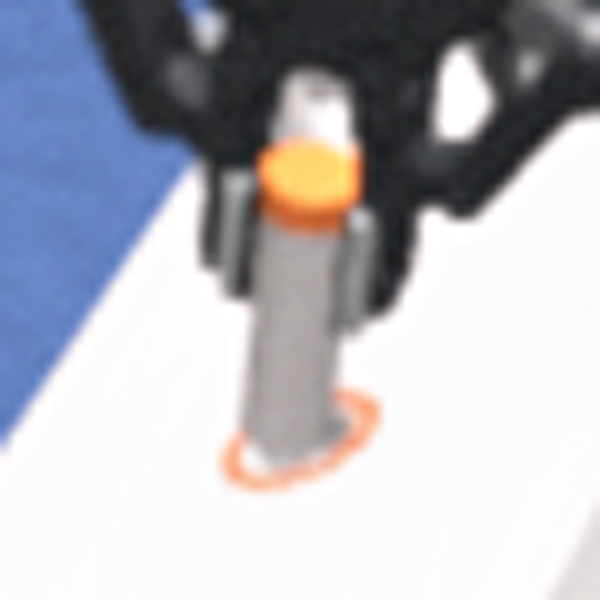

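```bash
python3 -m jog '[{"grip":1,"xyz":[0.001,0,0.0015],"dr":[0,0,0]},{"grip":1,"xyz":[0.002,0,0.003],"dr":[0,0,0]},{"grip":1,"xyz":[0.002,0,0.003],"dr":[0,0,0]},{"grip":1,"xyz":[0.002,0,0.003],"dr":[0,0,0]},{"grip":1,"xyz":[0.002,0,0.003],"dr":[0,0,0]},{"grip":1,"xyz":[0.002,0,0.003],"dr":[0,0,0]}]'
python3 - <<'E'
from h import *
import cv2,pickle
p,R,s=pose();print(s["opening"]*85,s["contact_force"].round(2),s["wrist_torque"].round(2)); inbore(p,R)
w=cv2.cvtColor(ctrl.read_camera("wrist"),cv2.COLOR_RGB2BGR);im=cv2.resize(w[170:260,270:370],None,fx=8,fy=6.6,interpolation=cv2.INTER_CUBIC)
off=np.array([270,170]);sc=np.array([8,6.6]);C=lambda q:tuple(((q-off+.5)*sc-.5).round().astype(int))
def dr(pts,col): cv2.polylines(im,[np.array([C(wproj(x)) for x in pts])],True,col,1)
for r in(.0129,.0207): dr([R.T@(X-p) for X in ring(BORE,BR[:,0],BR[:,1],r)],(0,255,0))
e=np.eye(3); dr(ring(F0-[0,0,.001],e[0],e[1],.012),(255,0,255))
cv2.imwrite("pics/w7o.png",im)
w=cv2.cvtColor(ctrl.read_camera("scene"),cv2.COLOR_RGB2BGR); cv2.imwrite("pics/s7d.png",cv2.resize(w[145:205,380:440],None,fx=10,fy=10,interpolation=cv2.INTER_CUBIC))
E
```

```text
time: 6.78
eef_pos: [0.6113, 0.0865, 0.1473]
tcp_rot: [0.994, 0.108, 0.026, -0.003]
contact_force: [-0.4, -0.3, -0.9]
opening: 0.27
22.9502062242226 [-0.42 -0.28 -0.93] [0.02 0.01 0.04]
foot mm [-2.2   0.12  0.48] lean x 27.06 lean y -0.03 edge xe 8.49 d 4.98
```

View pics/w7o.png

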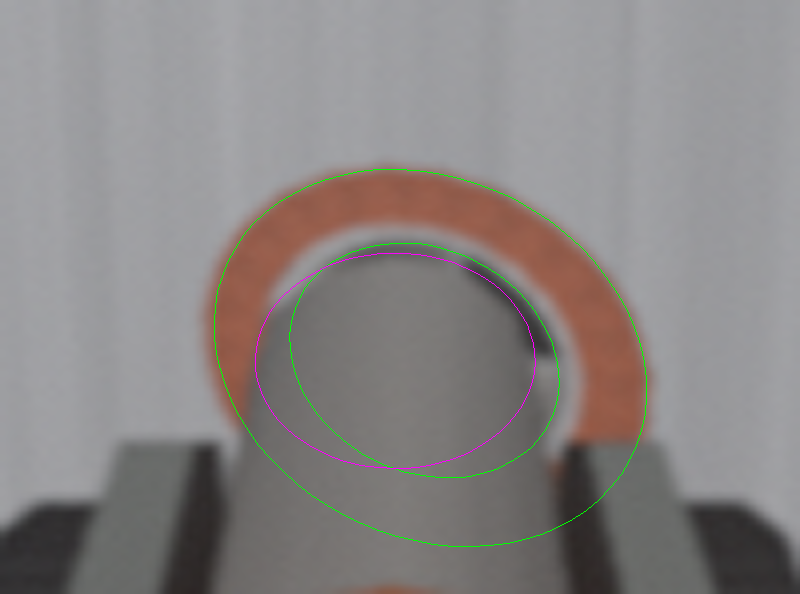

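View pics/s7d.png

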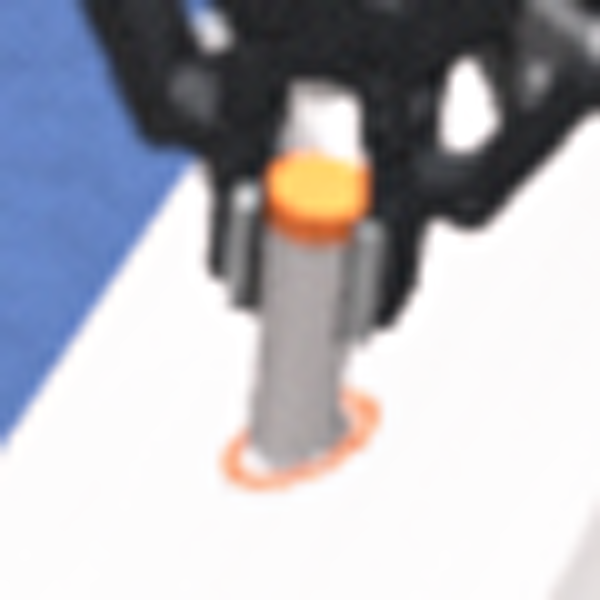

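Run:
```python
from h import *
for a in [(23,9,5),(20,9.5,5),(20,11,5),(20,12.,5)]:
  print(a); rel(*ins(*a))
```

```text
(23, 9, 5)
xyz [-0.00239, 5e-05, 0.00075] dr [-0.0005, 0.0708, -0.0004]
(20, 9.5, 5)
xyz [-0.00402, 5e-05, 0.00135] dr [-0.0005, 0.1231, -0.0004]
(20, 11, 5)
xyz [-0.00268, 5e-05, 0.00067] dr [-0.0005, 0.1231, -0.0004]
(20, 12.0, 5)
xyz [-0.00179, 5e-05, 0.00022] dr [-0.0005, 0.1231, -0.0004]
```

```bash
python3 -m jog '[{"grip":1,"xyz":[-0.002,0,0.0007],"dr":[0,0.06,0]},{"grip":1,"xyz":[-0.004,0,0.0013],"dr":[0,0.123,0]},{"grip":1,"xyz":[-0.004,0,0.0013],"dr":[0,0.123,0]},{"grip":1,"xyz":[-0.0027,0,0.0007],"dr":[0,0.123,0]},{"grip":1,"xyz":[-0.0027,0,0.0007],"dr":[0,0.123,0]},{"grip":1,"xyz":[-0.0027,0,0.0007],"dr":[0,0.123,0]},{"grip":1,"xyz":[-0.0027,0,0.0007],"dr":[0,0.123,0]}]'
python3 - <<'E'
from h import *
p,R,s=pose();print(s["opening"]*85,s["contact_force"].round(2),s["wrist_torque"].round(2)); inbore(p,R); print((BR.T@s["contact_force"]).round(1))
E
python3 -m jog '[{"grip":1,"xyz":[0.0009,0,-0.0004],"dr":[0,0,0]},{"grip":1,"xyz":[0.0009,0,-0.0004],"dr":[0,0,0]},{"grip":1,"xyz":[0.0009,0,-0.0004],"dr":[0,0,0]},{"grip":1,"xyz":[0.0009,0,-0.0004],"dr":[0,0,0]}]'
python3 - <<'E'
from h import *
p,R,s=pose();print(s["opening"]*85,s["contact_force"].round(2),s["wrist_torque"].round(2)); inbore(p,R); print((BR.T@s["contact_force"]).round(1))
E
```

```text
time: 7.47
eef_pos: [0.6092, 0.0859, 0.1467]
tcp_rot: [0.99, 0.108, 0.086, -0.01]
contact_force: [-0.8, -0.3, -0.4]
opening: 0.263
22.39397030231274 [-0.77 -0.25 -0.41] [-0.02  0.21 -0.03]
foot mm [ 0.17 -0.02 -0.95] lean x 20.04 lean y -0.03 edge xe 11.44 d 5.06
[-0.9 -0.1  0. ]
time: 7.8
eef_pos: [0.6094, 0.086, 0.1467]
tcp_rot: [0.99, 0.108, 0.086, -0.01]
contact_force: [-2.1, -1.3, -1.6]
opening: 0.265
22.49099959559505 [-2.1  -1.27 -1.64] [-0.15  0.44 -0.04]
foot mm [ 0.32  0.06 -0.98] lean x 20.06 lean y -0.03 edge xe 11.59 d 5.1
[-2.8 -0.8 -0.3]
```

```bash
cat >> h.py <<'E'
BORE=BORE+BR@np.array([.0004,0,0])
E
python3 - <<'E'
from h import *
p0,R0,s=pose(); p0=p0+R0@np.array([.0008,0,-.0003])
for a in [(17,10.6,4.8),(12,11.2,4.6),(7,11.5,4.6),(3,11.8,4.6),(0,12,5)]:
  print(a); rel(*ins(*a),p0,R0)
E
```

```text
(17, 10.6, 4.8)
xyz [-0.00363, 4e-05, 0.00092] dr [-0.0006, 0.0535, -0.0004]
(12, 11.2, 4.6)
xyz [-0.0066, 4e-05, 0.00192] dr [-0.0005, 0.1407, -0.0005]
(7, 11.5, 4.6)
xyz [-0.00964, 4e-05, 0.0035] dr [-0.0005, 0.228, -0.0005]
(3, 11.8, 4.6)
xyz [-0.0119, 4e-05, 0.00495] dr [-0.0005, 0.2978, -0.0005]
(0, 12, 5)
xyz [-0.01341, 4e-05, 0.00654] dr [-0.0005, 0.3502, -0.0005]
```

```bash
python3 -m jog '[{"grip":1,"xyz":[-0.0036,0,0.0009],"dr":[0,0.0535,0]},{"grip":1,"xyz":[-0.0036,0,0.0009],"dr":[0,0.0535,0]},{"grip":1,"xyz":[-0.0052,0,0.0014],"dr":[0,0.097,0]},{"grip":1,"xyz":[-0.0066,0,0.0019],"dr":[0,0.141,0]},{"grip":1,"xyz":[-0.0066,0,0.0019],"dr":[0,0.141,0]},{"grip":1,"xyz":[-0.0066,0,0.0019],"dr":[0,0.141,0]},{"grip":1,"xyz":[-0.0066,0,0.0019],"dr":[0,0.141,0]}]'
python3 - <<'E'
from h import *
p,R,s=pose();print(s["opening"]*85,s["contact_force"].round(2),s["wrist_torque"].round(2)); inbore(p,R); print((BR.T@s["contact_force"]).round(1))
for a in [(12,11.2,4.6),(7,11.5,4.6),(3,11.8,4.6),(0,12,5)]: rel(*ins(*a))
E
```

```text
time: 8.38
eef_pos: [0.6044, 0.0847, 0.1448]
tcp_rot: [0.982, 0.107, 0.156, -0.017]
contact_force: [-0.1, 0.1, -0.2]
opening: 0.268
22.821296478714604 [-0.11  0.07 -0.22] [-0.03  0.26 -0.01]
foot mm [ 0.1  -0.16 -1.73] lean x 11.89 lean y -0.0 edge xe 11.84 d 4.21
[-0.2  0.1 -0.1]
xyz [-0.00047, -0.00016, 0.00049] dr [-0.0, -0.0019, -0.0006]
xyz [-0.0037, -0.00016, 0.00163] dr [0.0, 0.0853, -0.0006]
xyz [-0.00615, -0.00016, 0.00274] dr [0.0, 0.1552, -0.0006]
xyz [-0.00787, -0.00016, 0.0041] dr [0.0, 0.2075, -0.0006]
```

```bash
python3 -m jog '[{"grip":1,"xyz":[-0.0018,0,0.0008],"dr":[0,0.043,0]},{"grip":1,"xyz":[-0.0036,0,0.0015],"dr":[0,0.085,0]},{"grip":1,"xyz":[-0.0036,0,0.0015],"dr":[0,0.085,0]},{"grip":1,"xyz":[-0.0036,0,0.0015],"dr":[0,0.085,0]},{"grip":1,"xyz":[-0.0036,0,0.0015],"dr":[0,0.085,0]}]'
python3 - <<'E'
from h import *
p,R,s=pose();print(s["opening"]*85,s["contact_force"].round(2),s["wrist_torque"].round(2)); inbore(p,R); print((BR.T@s["contact_force"]).round(1))
for a in [(7,11.5,4.6),(3,11.8,4.6),(0,12,5)]: rel(*ins(*a))
E
```

```text
time: 8.8
eef_pos: [0.6014, 0.0841, 0.1422]
tcp_rot: [0.974, 0.106, 0.198, -0.022]
contact_force: [0.4, 0.8, -1.0]
opening: 0.264
22.472624282921135 [ 0.4   0.84 -0.97] [-0.07  0.24 -0.  ]
foot mm [-0.4  -0.13 -3.02] lean x 7.06 lean y -0.01 edge xe 11.51 d 4.5
[ 0.   0.7 -1.1]
xyz [-4e-05, -0.00014, 0.00012] dr [-0.0002, 0.001, -0.0005]
xyz [-0.00257, -0.00014, 0.00102] dr [-0.0001, 0.0708, -0.0005]
xyz [-0.0044, -0.00014, 0.00223] dr [-0.0001, 0.1232, -0.0005]
```

```bash
python3 -m jog '[{"grip":1,"xyz":[-0.0013,0,0.0005],"dr":[0,0.035,0]},{"grip":1,"xyz":[-0.0026,0,0.001],"dr":[0,0.071,0]},{"grip":1,"xyz":[-0.0035,0,0.0017],"dr":[0,0.1,0]},{"grip":1,"xyz":[-0.0044,0,0.0022],"dr":[0,0.123,0]},{"grip":1,"xyz":[-0.0044,0,0.0022],"dr":[0,0.123,0]},{"grip":1,"xyz":[-0.0044,0,0.0022],"dr":[0,0.123,0]},{"grip":1,"xyz":[-0.0044,0,0.0022],"dr":[0,0.123,0]}]'
python3 - <<'E'
from h import *
import cv2
p,R,s=pose();print(s["opening"]*85,s["contact_force"].round(2),s["wrist_torque"].round(2)); inbore(p,R); print((BR.T@s["contact_force"]).round(1))
w=cv2.cvtColor(ctrl.read_camera("wrist"),cv2.COLOR_RGB2BGR);cv2.imwrite("pics/w8.png",w[100:400,120:520])
w=cv2.cvtColor(ctrl.read_camera("scene"),cv2.COLOR_RGB2BGR); cv2.imwrite("pics/s8d.png",cv2.resize(w[145:205,380:440],None,fx=10,fy=10,interpolation=cv2.INTER_CUBIC))
E
```

```text
time: 9.38
eef_pos: [0.5982, 0.0834, 0.1383]
tcp_rot: [0.96, 0.105, 0.257, -0.028]
contact_force: [0.8, 0.3, -1.4]
opening: 0.261
22.184821518111846 [ 0.76  0.35 -1.36] [-0.08  0.27  0.02]
foot mm [-0.21 -0.07 -5.05] lean x 0.01 lean y -0.01 edge xe 11.79 d 5.05
[ 0.   0.2 -1.6]
```

View pics/w8.png

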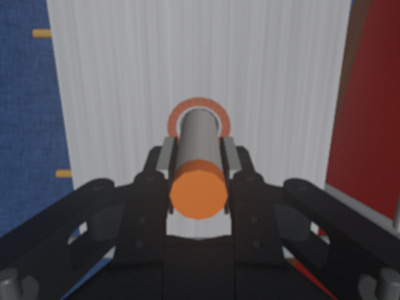

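View pics/s8d.png

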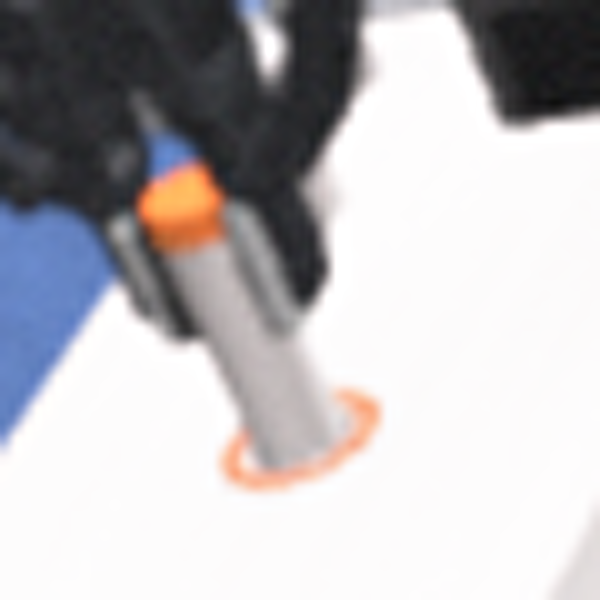

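```bash
python3 -m jog '[{"grip":1,"xyz":[0,0,0.003],"dr":[0,0,0]},{"grip":1,"xyz":[0,0,0.006],"dr":[0,0,0]},{"grip":1,"xyz":[0,0,0.009],"dr":[0,0,0]},{"grip":1,"xyz":[0,0,0.012],"dr":[0,0,0]},{"grip":1,"xyz":[0,0,0.012],"dr":[0,0,0]},{"grip":1,"xyz":[0,0,0.012],"dr":[0,0,0]}]'
python3 - <<'E'
from h import *
p,R,s=pose();print(s["opening"]*85,s["contact_force"].round(2),s["wrist_torque"].round(2)); inbore(p,R); print((BR.T@s["contact_force"]).round(1))
E
```

```text
time: 9.98
eef_pos: [0.6034, 0.0847, 0.127]
tcp_rot: [0.96, 0.105, 0.257, -0.028]
contact_force: [-0.4, -0.3, -0.2]
opening: 0.265
22.53262092184655 [-0.38 -0.26 -0.2 ] [-0.1   0.25 -0.03]
foot mm [ -1.2    0.09 -17.55] lean x 0.04 lean y -0.03 edge xe 10.8 d 17.56
[-0.5 -0.2  0. ]
```

```bash
python3 -m jog '[{"grip":1,"xyz":[0.0003,0,0.003],"dr":[0,0,0]},{"grip":1,"xyz":[0.0003,0,0.006],"dr":[0,0,0]},{"grip":1,"xyz":[0.0003,0,0.009],"dr":[0,0,0]},{"grip":1,"xyz":[0.0003,0,0.012],"dr":[0,0,0]},{"grip":1,"xyz":[0.0003,0,0.012],"dr":[0,0,0]},{"grip":1,"xyz":[0.0003,0,0.012],"dr":[0,0,0]},{"grip":1,"xyz":[0.0003,0,0.012],"dr":[0,0,0]}]'
python3 - <<'E'
from h import *
p,R,s=pose();print(s["opening"]*85,s["contact_force"].round(2),s["wrist_torque"].round(2)); inbore(p,R); print((BR.T@s["contact_force"]).round(1))
E
```

```text
time: 10.57
eef_pos: [0.6094, 0.0861, 0.117]
tcp_rot: [0.96, 0.105, 0.257, -0.028]
contact_force: [-0.1, -0.3, -0.6]
opening: 0.263
22.38116008411007 [-0.11 -0.31 -0.61] [-0.01  0.26  0.03]
foot mm [ -0.83   0.11 -29.3 ] lean x 0.03 lean y -0.02 edge xe 11.17 d 29.3
[-0.5 -0.3 -0.4]
```

Now down to the floor gently, over-commanding slightly.

```bash
python3 -m jog '[{"grip":1,"xyz":[0,0,0.0015],"dr":[0,0,0]},{"grip":1,"xyz":[0,0,0.003],"dr":[0,0,0]},{"grip":1,"xyz":[0,0,0.004],"dr":[0,0,0]},{"grip":1,"xyz":[0,0,0.0045],"dr":[0,0,0]},{"grip":1,"xyz":[0,0,0.0045],"dr":[0,0,0]},{"grip":1,"xyz":[0,0,0.0045],"dr":[0,0,0]}]'
python3 - <<'E'
from h import *
p,R,s=pose();print(s["opening"]*85,s["contact_force"].round(2),s["wrist_torque"].round(2)); inbore(p,R); print((BR.T@s["contact_force"]).round(1))
E
python3 -m jog '[{"grip":1,"xyz":[0,0,0.001],"dr":[0,0,0]},{"grip":1,"xyz":[0,0,0.001],"dr":[0,0,0]},{"grip":1,"xyz":[0,0,0.001],"dr":[0,0,0]}]'
python3 - <<'E'
from h import *
p,R,s=pose();print(s["opening"]*85,s["contact_force"].round(2),s["wrist_torque"].round(2)); inbore(p,R); print((BR.T@s["contact_force"]).round(1))
E
```

```text
time: 11.07
eef_pos: [0.6116, 0.0865, 0.1131]
tcp_rot: [0.96, 0.105, 0.257, -0.028]
contact_force: [-0.6, 0.0, -0.3]
opening: 0.264
22.460841054248355 [-0.64  0.02 -0.34] [-0.05  0.36  0.02]
foot mm [ -0.86   0.1  -33.76] lean x 0.02 lean y -0.02 edge xe 11.14 d 33.76
[-0.7  0.2  0. ]
time: 11.32
eef_pos: [0.6118, 0.0866, 0.1131]
tcp_rot: [0.96, 0.105, 0.257, -0.028]
contact_force: [-9.8, -1.4, 8.0]
opening: 0.262
22.290235433758287 [-9.83 -1.42  7.97] [-0.31  1.02 -0.04]
foot mm [ -0.73   0.17 -33.83] lean x 0.07 lean y -0.06 edge xe 11.27 d 33.84
[-4.6  0.7 11.9]
```

```bash
python3 -m jog '[{"grip":1,"xyz":[-0.0003,0,0.0007],"dr":[0,0,0]},{"grip":1,"xyz":[-0.0003,0,0.0007],"dr":[0,0,0]},{"grip":1,"xyz":[-0.0003,0,0.0007],"dr":[0,0,0]},{"grip":1,"xyz":[-0.0003,0,0.0007],"dr":[0,0,0]}]'
python3 - <<'E'
from h import *
import cv2
p,R,s=pose();print(s["opening"]*85,s["contact_force"].round(2),s["wrist_torque"].round(2)); inbore(p,R); print((BR.T@s["contact_force"]).round(1))
w=cv2.cvtColor(ctrl.read_camera("scene"),cv2.COLOR_RGB2BGR); cv2.imwrite("pics/s9d.png",cv2.resize(w[145:205,380:440],None,fx=10,fy=10,interpolation=cv2.INTER_CUBIC))
w=cv2.cvtColor(ctrl.read_camera("wrist"),cv2.COLOR_RGB2BGR);cv2.imwrite("pics/w9.png",cv2.resize(w[150:350,220:420],None,fx=3,fy=3))
E
```

```text
time: 11.65
eef_pos: [0.6118, 0.0867, 0.1131]
tcp_rot: [0.96, 0.105, 0.257, -0.029]
contact_force: [-14.3, -3.2, 13.7]
opening: 0.265
22.526109013196493 [-14.34  -3.22  13.75] [-0.33  1.31 -0.08]
foot mm [ -0.67   0.19 -33.87] lean x 0.06 lean y -0.07 edge xe 11.33 d 33.88
[-5.9 -0.1 19.3]
```

View pics/s9d.png

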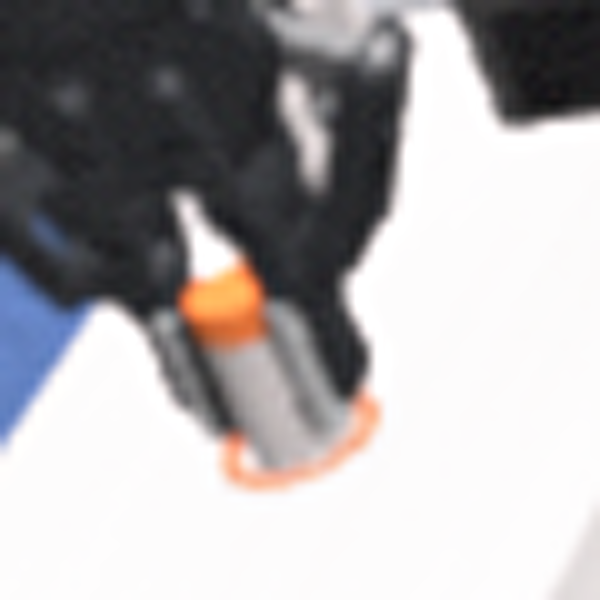

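View pics/w9.png

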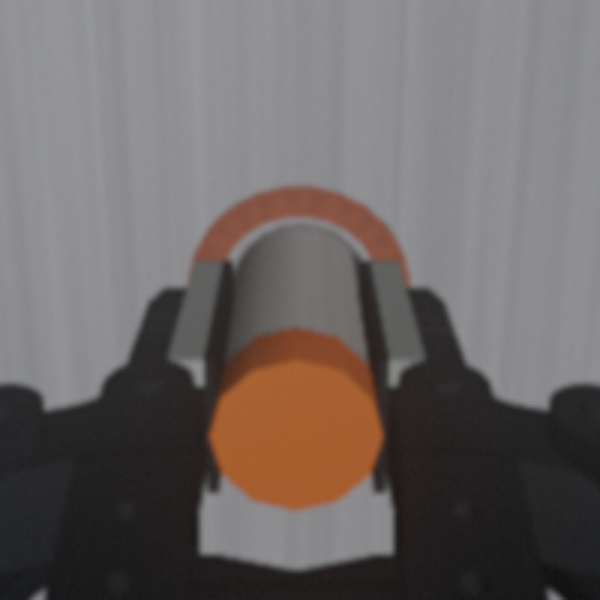

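```bash
python3 -m jog '[{"grip":1,"xyz":[-0.0003,0,-0.001],"dr":[0,0,0]},{"grip":0.6,"xyz":[-0.0003,0,-0.001],"dr":[0,0,0]},{"grip":0.4,"xyz":[-0.0003,0,-0.001],"dr":[0,0,0]},{"grip":0.3,"xyz":[-0.0003,0,-0.001],"dr":[0,0,0]},{"grip":0.3,"xyz":[-0.0003,0,-0.001],"dr":[0,0,0]},{"grip":0.3,"xyz":[-0.0003,0,-0.001],"dr":[0,0,0]},{"grip":0.3,"xyz":[-0.0003,0,-0.001],"dr":[0,0,0]}]'
python3 - <<'E'
from h import *
import cv2
p,R,s=pose();print(s["opening"]*85,s["contact_force"].round(2)); inbore(p,R)
w=cv2.cvtColor(ctrl.read_camera("wrist"),cv2.COLOR_RGB2BGR);cv2.imwrite("pics/w10.png",cv2.resize(w[150:350,170:470],None,fx=2.6,fy=2.6))
E
```

```text
time: 12.33
eef_pos: [0.6115, 0.0866, 0.1121]
tcp_rot: [0.96, 0.105, 0.257, -0.028]
contact_force: [-0.6, -0.4, -0.6]
opening: 0.699
59.417653988418074 [-0.57 -0.4  -0.59]
foot mm [ -1.43   0.13 -34.62] lean x 0.03 lean y -0.02 edge xe 10.57 d 34.62
```

View pics/w10.png

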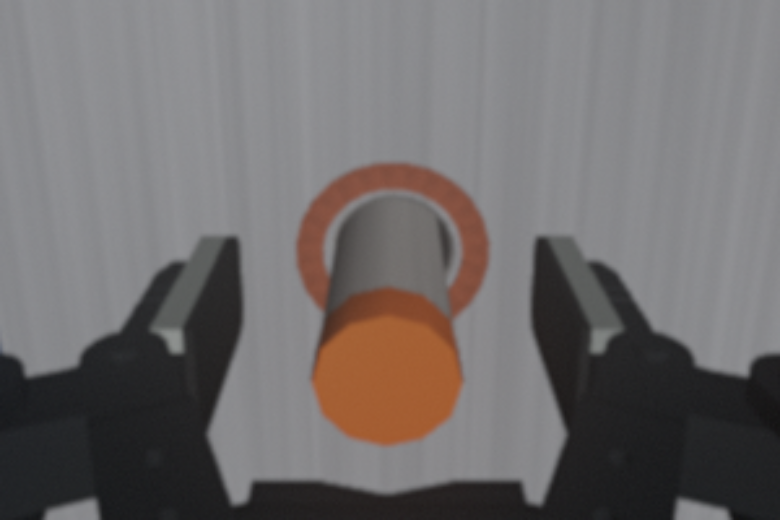

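Released cleanly; retreat along the bore axis.

```bash
python3 -m jog '[{"grip":0.2,"xyz":[0,0,-0.015],"dr":[0,0,0]},{"grip":0.2,"xyz":[0,0,-0.035],"dr":[0,0,0]},{"grip":0.2,"xyz":[0,0,-0.06],"dr":[0,0,0]},{"grip":0.2,"xyz":[0,0,-0.09],"dr":[0,0,0]},{"grip":0.2,"xyz":[0,0,-0.12],"dr":[0,0,0]},{"grip":0.2,"xyz":[0,0,-0.14],"dr":[0,0,0]},{"grip":0.2,"xyz":[0,0,-0.14],"dr":[0,0,0]},{"grip":0.2,"xyz":[0,0,-0.14],"dr":[0,0,0]},{"grip":0.2,"xyz":[0,0,-0.14],"dr":[0,0,0]}]'
python3 - <<'E'
from h import *
import cv2
p,R,s=pose();print(s["opening"]*85,s["contact_force"].round(2),s["dq"].round(3))
w=cv2.cvtColor(ctrl.read_camera("wrist"),cv2.COLOR_RGB2BGR)
# expected rings
im=cv2.resize(w[120:280,240:400],None,fx=4,fy=3.7,interpolation=cv2.INTER_CUBIC)
off=np.array([240,120]);sc=np.array([4,3.7]);C=lambda q:tuple(((q-off+.5)*sc-.5).round().astype(int))
for h,r in((0,.0207),(.046,.012)):
    cv2.polylines(im,[np.array([C(wproj(R.T@(X-p))) for X in ring(BORE+h*BR[:,2],BR[:,0],BR[:,1],r)])],True,(0,255,0),1)
cv2.imwrite("pics/w11.png",im)
w=cv2.cvtColor(ctrl.read_camera("scene"),cv2.COLOR_RGB2BGR); cv2.imwrite("pics/s11.png",w)
cv2.imwrite("pics/s11d.png",cv2.resize(w[145:205,380:440],None,fx=10,fy=10,interpolation=cv2.INTER_CUBIC))
E
```

```text
time: 13.13
eef_pos: [0.5429, 0.0714, 0.2323]
tcp_rot: [0.96, 0.105, 0.256, -0.028]
contact_force: [-0.1, -0.5, -0.4]
opening: 0.797
67.77558993637304 [-0.13 -0.49 -0.45] [ 0.001  0.025  0.011 -0.     0.002  0.   ]
```

View pics/w11.png

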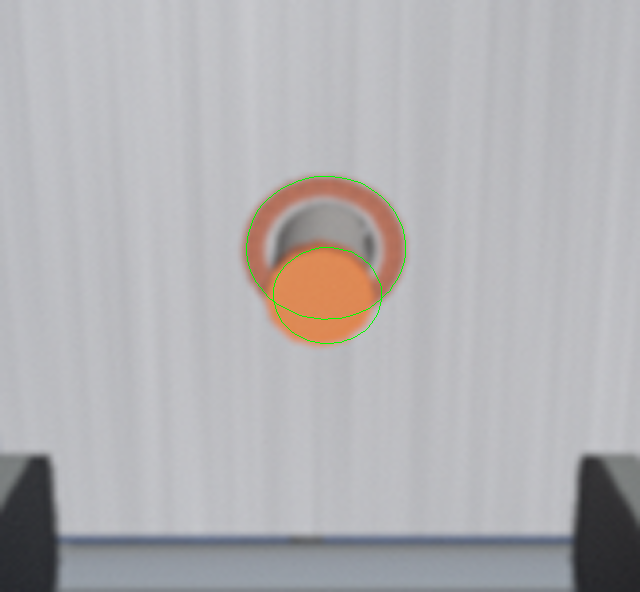

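View pics/s11.png

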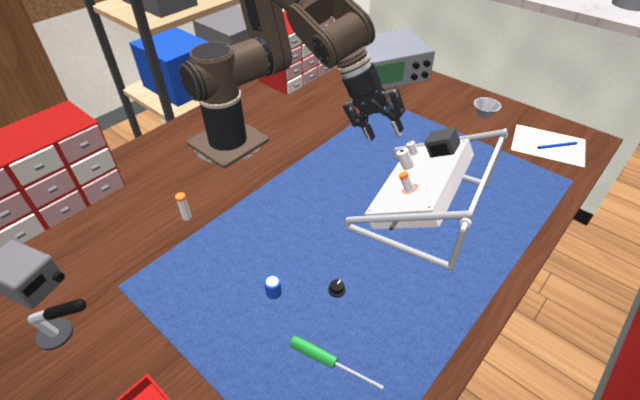

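View pics/s11d.png

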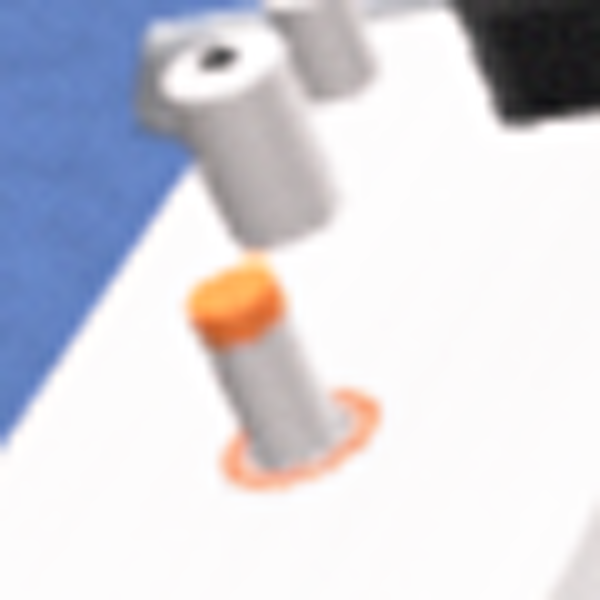

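Run:
```python
from plant import ctrl
print(ctrl.sign_off())
```

```text
the job is handed in; nothing more can be done
None
```

The can is fully seated in the bore, foot first with the orange cap outwards. I handed the job in at about 13 s, well inside the 51 s limit.

- **Which can:** I took the leftmost of the two orange-capped cans, the one standing on the mat.
- **Edge-first start:** it entered leaning 27° up-slope, with one edge about 5 mm inside the mouth. There was no measurable contact force.
- **Straightening:** a light push of about 3 N against the bore wall fixed its position. I then straightened it to within 0.1° of the bore's line.
- **Sliding home:** it slid in until it met the floor at a measured 33.9 mm of the 34 mm depth. I pressed with about 19 N, then let go and backed the gripper off along the bore axis.

**Last checks:**
- In the wrist view, the cap sits within about 1 mm of where a can standing out 46 mm should be. It leans slightly down-slope within the bore's play.
- The final scene view shows the blue can, knob, screwdriver and second orange-capped can where they started. The gripper is clear of everything.

**Disagreements:** the bore position from the fixed cameras and from the wrist camera and arm readings differed by 1 to 2 mm. I settled that with close-up views and the wall touch. The measured pose at rest also wandered by up to about 1 mm.

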